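# Pop the battery hatch of the yellow test meter

## Robot

A 6-joint arm with a two-finger parallel gripper is mounted at the origin on a cart in front of the work surface, level with it; the furniture and walls round the work are solid. World frame = base frame: x ahead of the robot, y to its left, z up, the work surface at z = 0. Lengths are in m, angles in degrees, forces in N, time in s.
With the tool pointing down it reaches from about 0.375 to 0.9 m from the base axis. Payload 3.1 kg.
Tool frame: the origin (TCP) lies at the very end of the fingers, on their centre line; the grasp point (between the pads) lies 19 mm behind it; z points along the fingers, x is the direction in which the jaws open and shut, and the axes are right-handed (so a half turn about z gives the same grasp; the last joint's range is limited). The gripper opens to 87 mm and grips with 3 to 60 N. Pads are 19 mm wide; open, the fingers measure 117 mm over their backs; the gripper's body (75 mm by 190 mm) begins 51 mm behind the grasp point.
Start: joints at [66.091, 30.224, 82.088, -0, 67.689, -10.227], TCP at [0.148, 0.607, 0.223] pointing down, gripper open.
Joint ranges: [-176.69, 176.69], [-43.24, 126.21], [12.49, 139.97], [-82, 262], [0, 151.66], [-163.58, 163.58]. Speed limits (degrees/s): [159.86, 159.86, 180, 180, 180, 180].

## Interface

Orientations are given as a 3x3 rotation matrix whose columns are the frame's x, y, z axes.
In Python, from rig import read_state, capture, bot gives the robot as it stands.
- The arm moves only by the shell command python3 -m crank 'ROWS' [OPENING]. ROWS is JSON, a list of rows, each a list of 2 entries, a list of its own where there are three numbers: the shift along the tool's x, y, z in cm, then the turn, a rotation vector about the tool's x, y, z in rad. In form: [[[dx, dy, dz], [wx, wy, wz]], ...]. A call has 1 to 12 rows; each row shifts and turns the commanded pose from where the row before left it, along the tool's axes as they then stand; what a row does not reach is not made up. A row lasts 1/10 s, in which the tool goes at most 50 mm and 8.59 degrees, less where a joint would pass 70% of its speed; a pose out of reach is approached as far as the arm can. A call with a gripper value outside its range is refused whole. OPENING is the closure, from -1 (fully open) to 1 (shut), set as the call begins (- or left out, the last holds). The fingers move at their own pace and stop on an object; the grip force is fixed at half the most. Time passes only in rows, so rows that do not move let the fingers close. It gives the time, the measured TCP pose, the force and the opening at its end, in the units of the state.
- read_state(): the state, without advancing time (a new reading comes with each control period).
- capture(name): name is "scene" or "top" or "wrist"; returns a dict with "pixels" (384x512x3 uint8, red, green, blue), "camera_matrix" (3x3 intrinsics, pixels), "R" (3x3) and "t" (3): a world point X has camera coordinates R X + t. Camera axes: x right, y down, z forward; pixel columns grow to the right and rows downward; lengths in m; the calibration is good to about 2 mm. A picture is of the moment at which its call begins. There is no depth.
- bot.hand_in(): hands the job in, once; it reports no verdict.
The state is a dict: "time_s": time; "joint_positions": joint angles; "qvel": joint speeds; "tau": joint torques, N m; "position": TCP position; "tcp_rot": TCP orientation; "force": force on the tool from outside, world axes, zero at the start; "moment": the same for the moment, N m; "opening": opening from 0.0 (shut) to 1.0 (fully open).
Only numpy, scipy, OpenCV 4.12 (cv2) and the standard library are available. Lean on these libraries where they do the work, as an engineer would, in place of code of your own. Each camera call takes 0.05 s, during which the arm holds its last target.

## Task

Open the battery hatch of the yellow meter for a cell change: press its front edge down once with the fingertips until the push-push latch lets go, then back off and let the hatch pop up by itself. Stay clear of it and watch for a good two seconds that it stays wide open, and do not push it back down. Leave the blue meter's hatch shut, and do not lift or shove the meters or the things lying around them.

Things in the scene. Friction and masses are not known exactly. Their poses are not given: they have to be found in the camera images.
- meter_yellow: Yellow test meter lying loose on the bench, about 1.1 kg, 150 (x) x 100 (y) x 50 mm high; origin at the centre of its underside, z up. The +x half carries a green display and three grey keys; the -x half (x -75 to +12 mm) is a black battery hatch, its top level with the case top.
- hatch_yellow (a joint): Angle (rad) of the yellow meter's hatch. 0 = shut and latched, negative = pressed in (stop at -0.075: 5.4 mm down at the ring), positive = open (stop at 1.15). Pressing to about -0.045 (3 mm, about 2 N; at the stop the force rises steeply) unlatches it; a spring then swings it to 1.15 in about 2 s, following the finger as that draws off. Pressing it shut again latches it again.
- hatch_yellow_pad (a point): Centre of the orange ring (22 mm) on top of the yellow meter's hatch, the place to press: 15 mm from the free (front) edge, 72 mm from the hinge line, 50 mm above the bench while shut. While shut its axes are the meter's (x towards hinge and display, z up). The case's side walls stand 44 mm either side, level with the hatch; nothing stands up in front of the free edge.
- meter_blue: Blue test meter of the same make, size and axes; to be left alone.
- hatch_blue (a joint): Angle in rad of the blue meter's hatch, with the same latch; it must stay shut (0).
- bottle: Orange-red pump mist bottle, 33 mm wide, 138 mm tall, standing behind the yellow meter; origin at the centre of its underside.
- frost: Short white mist bottle, 52 mm wide, 100 mm tall, standing behind the blue meter; origin at the centre of its underside.
- cork: Cork plug, 18 mm wide, 23 mm tall, standing in front of the yellow meter; origin at the centre of its underside.
- spanner: Combination spanner, 22 x 153 x 6 mm, long in its y, lying between the meters; origin at the centre of its underside.
- driver: Red-handled screwdriver, 27 x 190 x 26 mm, long in its y, lying to the right; origin at the centre of its underside.
- jar: Clear tub of screws, 88 mm wide, 61 mm tall, standing to the left; origin at the centre of its underside.
- hatch_yellow_hinge (a point): Middle of the hatch's hinge line, which runs along the meter's y, 12 mm towards the display from the meter's centre, 47 mm above the bench. The hatch is 82 mm wide (y), reaches 87 mm from hinge to free edge, is 5 mm thick and has a 14 mm lip down its front edge; open, it stands 66 degrees up from level, its edge about 125 mm above the bench.

How it is judged (in metres and radians):
On the way, in this order (a step that is already met when the one before it is completed fails the run):
1. the yellow meter's hatch is pressed in with the fingers (beyond -0.03 rad) (value of joint hatch_yellow below -0.03 rad and contact force between the fingers and hatch_yellow above 0.5 N).
2. the hatch stands open by itself (over 1.0 rad), untouched by the robot, for 1.5 s (value of joint hatch_yellow above 1 rad and contact force between each of the arm, the fingers and hatch_yellow below 0.1 N), for 1.5 s.
At the end, for the whole second after the job is handed in: The yellow meter's hatch stands open beyond 1.0 rad and at rest, the meter lies flat and still where it was (within 25 mm), the blue meter's hatch is shut, and nothing else has moved more than 20 mm (value of joint hatch_yellow above 1 rad and velocity of joint hatch_yellow between -0.1 and 0.1 rad/s and value of joint hatch_blue below 0.05 rad and angle between meter_yellow's own z axis and vertical below 0.05 rad and linear speed of meter_yellow below 0.02 m/s); the robot touches nothing.
It fails at once if the popped hatch is pushed back down (it closes at over 0.15 rad/s while between 0.06 and 0.9 rad) (value of joint hatch_yellow between 0.06 and 0.9 rad and velocity of joint hatch_yellow below -0.15 rad/s).
It fails at once if the blue meter's hatch pops (value of joint hatch_blue above 0.1 rad).
It fails at once if the yellow meter is lifted or tipped (height (world z) of meter_yellow above 0.008 m or angle between meter_yellow's own z axis and vertical above 0.12 rad).
It fails at once if a meter is shoved more than 25 mm (distance of any of meter_yellow, meter_blue from where it was at the start of the episode above 0.025 m).
It fails at once if a thing nearby is carried or knocked more than 20 mm (distance of any of bottle, frost, cork, spanner, driver, jar from where it was at the start of the episode above 0.02 m).
It also fails if it takes over 32 s, if anything falls off the work surface, if the arm or the gripper's body presses on something with over 40 N, if the wrist force passes 120 N, or if a joint passes its speed limit or range.

## Working session

There is one attempt and no reset: what is moved stays moved. The work goes in short steps, Python scripts to look and compute and a shell command to move; the robot and the scene stay as the last step left them, time stands still between calls to the robot, and variables do not carry over. Pictures are saved under pics/ and viewed, and the job is handed in when it is done.

```bash
mkdir -p pics
cat > h.py <<'E'
import numpy as np, cv2, pickle
from rig import read_state, capture, bot
def snap(n,f):
    c=capture(n); c={k:np.array(v) if not isinstance(v,str) else v for k,v in c.items()}
    cv2.imwrite(f'pics/{f}.png',cv2.cvtColor(c['pixels'],cv2.COLOR_RGB2BGR)); pickle.dump(c,open(f'pics/{f}.pkl','wb')); return c
def load(f): return pickle.load(open(f'pics/{f}.pkl','rb'))
def ray(c,u,v):
    d=np.linalg.inv(c['camera_matrix'])@np.array([u,v,1.]); return -c['R'].T@c['t'], c['R'].T@d
def onplane(c,u,v,z):
    o,d=ray(c,u,v); return o+d*(z-o[2])/d[2]
def tri(obs):
    A=0;b=0
    for c,u,v in obs:
        o,d=ray(c,u,v); d=d/np.linalg.norm(d); P=np.eye(3)-np.outer(d,d); A=A+P; b=b+P@o
    return np.linalg.solve(A,b)
def proj(c,X):
    p=c['camera_matrix']@(c['R']@np.array(X)+c['t']); return p[:2]/p[2]
E
python3 - <<'E'
from h import *
for n in("scene","top","wrist"):
    c=snap(n,n+'0'); print(n,-c['R'].T@c['t'],c['camera_matrix'][0,0])
s=read_state(); print(s['time_s'],s['position'],np.round(s['tcp_rot'],3),s['opening'])
E
```

```text
scene [ 0.11664919 -0.62218618  0.96114884] 361.93143660150633
top [ 0.29795694 -0.00934386  1.44446555] 431.34559272131895
wrist [0.08404211 0.62278481 0.38435879] 305.2229171207497
0.15 [0.14757095 0.60675605 0.22179939] [[ 0.236  0.972 -0.001]
 [ 0.972 -0.236 -0.002]
 [-0.002 -0.    -1.   ]] 0.9944462909769456
```

View pics/scene0.png

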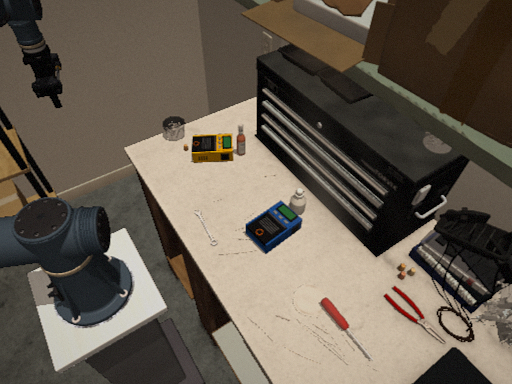

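View pics/top0.png

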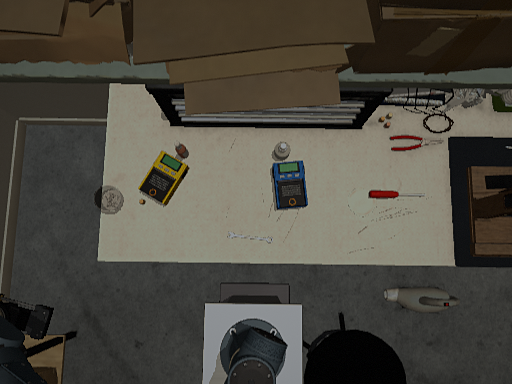

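View pics/wrist0.png

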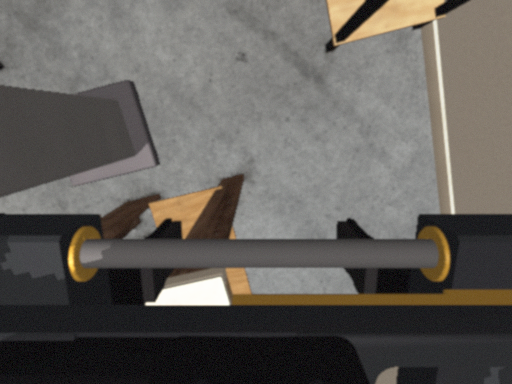

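The scene view shows the yellow meter at about (212,148) and the blue one at (273,226). In the top view yellow is at (163,177), with the bottle at (181,150), the cork at (142,202) and the jar at (110,199). I'll zoom in and measure next.

Run:
```python
from h import *
t=load('top0');s=load('scene0')
a=cv2.resize(t['pixels'][130:230,85:205],None,fx=5,fy=5,interpolation=cv2.INTER_CUBIC)[...,::-1]
b=cv2.resize(s['pixels'][105:175,155:255],None,fx=6,fy=6,interpolation=cv2.INTER_CUBIC)[...,::-1]
cv2.imwrite('pics/t0z.png',a);cv2.imwrite('pics/s0z.png',b)
for n,c in(('top',t),('scene',s)):
    hsv=cv2.cvtColor(c['pixels'],cv2.COLOR_RGB2HSV)
    for nm,lo,hi in(('yellow',(20,120,90),(34,255,255)),('orange',(4,140,120),(17,255,255)),('green',(45,80,60),(85,255,255))):
        m=cv2.inRange(hsv,lo,hi)
        k,l,st,ce=cv2.connectedComponentsWithStats(m)
        for i in range(1,k):
            if st[i,4]>5: print(n,nm,st[i],ce[i].round(1),onplane(c,*ce[i],.05).round(3))
```

```text
top yellow [138 151  49  53 380] [166.4 171.1] [0.579 0.291 0.05 ]
top orange [381 117   3   3   7] [382.3 118. ] [ 0.771 -0.426  0.05 ]
top orange [140 200   3   3   7] [141.1 201.3] [0.478 0.369 0.05 ]
top green [163 155  17  15 131] [171.  162.1] [0.61  0.277 0.05 ]
top green [280 162  18  10 144] [288.3 167. ] [ 0.598 -0.11   0.05 ]
scene yellow [193 135   7   2  13] [195.8 135.5] [0.525 0.373 0.05 ]
scene yellow [192 134  40  26 212] [216.1 145.9] [0.561 0.28  0.05 ]
scene yellow [193 158   5   3   7] [195.3 159.3] [0.464 0.26  0.05 ]
scene orange [ 12 133   5   9  11] [ 13.9 136.5] [-0.049  0.738  0.05 ]
scene orange [238 135   7   6  34] [241.  137.6] [0.663 0.269 0.05 ]
scene orange [ 15 143   5   5   8] [ 17.  145.5] [-0.05   0.679  0.05 ]
scene orange [184 145   3   2   6] [185.  145.5] [0.466 0.345 0.05 ]
scene orange [ 16 164   4   7   8] [ 17.1 167.2] [-0.072  0.561  0.05 ]
scene orange [  8 166   8   6  23] [ 11.2 168. ] [-0.09   0.568  0.05 ]
scene orange [256 233   7   2   7] [259.  233.4] [ 0.476 -0.127  0.05 ]
scene orange [179 255   3   4   7] [180.1 256.4] [ 0.243 -0.069  0.05 ]
scene orange [173 261   9  10  16] [177.3 266. ] [ 0.222 -0.092  0.05 ]
scene orange [401 264   4   4  14] [402.5 265.5] [ 0.755 -0.44   0.05 ]
scene orange [401 272   4   4  10] [402.6 273.3] [ 0.737 -0.457  0.05 ]
scene orange [181 280  10  11  25] [185.3 285.2] [ 0.215 -0.157  0.05 ]
scene green [223 137   8  10  67] [226.8 141.5] [0.607 0.28  0.05 ]
scene green [278 205  18  15 122] [286.7 211.8] [ 0.595 -0.107  0.05 ]
```

View pics/t0z.png

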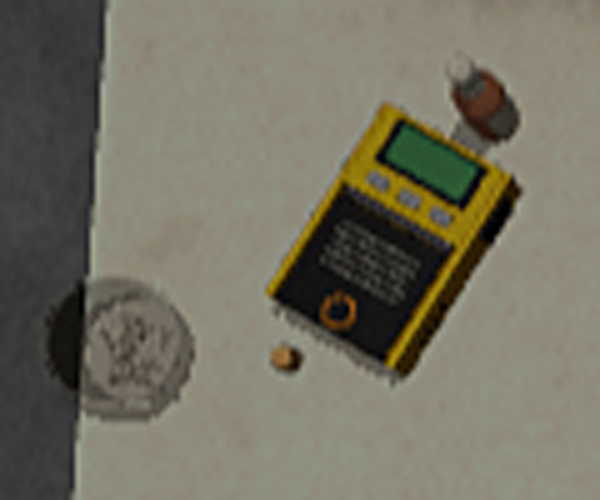

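View pics/s0z.png

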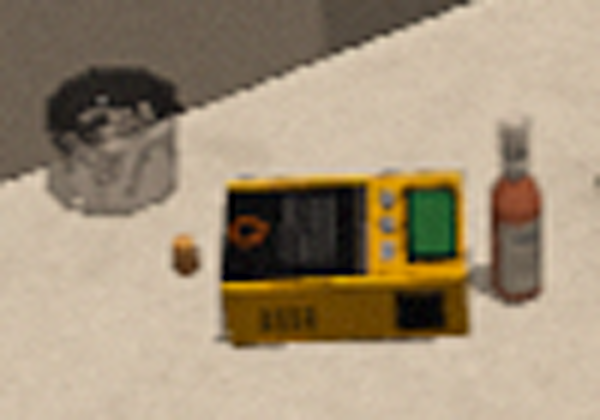

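Run:
```python
from h import *
t=load('top0');s=load('scene0')
T=lambda x,y:(t,85+(x+.5)/5-.5,130+(y+.5)/5-.5)
S=lambda x,y:(s,155+(x+.5)/6-.5,105+(y+.5)/6-.5)
# ring: orange centroid in local windows
def ring(c,u0,u1,v0,v1):
    p=c['pixels'][v0:v1,u0:u1].astype(float); w=np.clip(p[...,0]-p[...,2]-30,0,None)
    vv,uu=np.mgrid[v0:v1,u0:u1]; return (uu*w).sum()/w.sum(),(vv*w).sum()/w.sum()
rt=ring(t,148,157,187,196); rs=ring(s,192,201,140,147)
print(rt,rs,tri([(t,*rt),(s,*rs)]),onplane(t,*rt,.05),onplane(s,*rs,.05))
pts={'display':(T(436,161),S(432,224)),'farL':(T(385,102),S(459,173)),'nearL':(T(272,294),S(228,182)),
 'nearR':(T(400,372),S(224,283)),'farR':(T(512,185),S(466,276))}
for k,(a,b) in pts.items():
    print(k,tri([a,b]).round(4),onplane(*a,.05).round(4),onplane(*b,.05).round(4))
print('cork',tri([T(286,358),S(185,254)]), 'bottle top',tri([T(461,68),S(515,122)]))
```

```text
(np.float64(152.48031496062993), np.float64(191.80551181102362)) (np.float64(195.89029126213592), np.float64(142.89805825242718)) [0.50747864 0.33371292 0.05122252] [0.50941964 0.33344677 0.05      ] [0.50621339 0.33547019 0.05      ]
display [0.6071 0.2755 0.0518] [0.6106 0.2748 0.05  ] [0.6048 0.278  0.05  ]
farL [0.6481 0.3118 0.0477] [0.6502 0.3104 0.05  ] [0.644  0.3102 0.05  ]
nearL [0.5174 0.3778 0.0535] [0.5201 0.3781 0.05  ] [0.5167 0.3822 0.05  ]
nearR [0.468  0.2898 0.0609] [0.4698 0.292  0.05  ] [0.4718 0.3009 0.05  ]
farR [0.5951 0.223  0.0539] [0.5951 0.2239 0.05  ] [0.5979 0.2264 0.05  ]
cork [0.48093346 0.37797177 0.0104361 ] bottle top [0.64958041 0.24551378 0.13346942]
```

Both views put the ring at about (0.508, 0.334, 0.051), so the height agrees with the 50 mm given. The meter's yaw is about -28°. I'll move above it with the gripper shut.

```bash
python3 -m crank '[[[-1.0,2.3,0],[0,0,0]],[[-2.0,4.5,0],[0,0,0]],[[-2.0,4.5,0],[0,0,0]],[[-2.0,4.5,0],[0,0,0]],[[-2.0,4.5,0],[0,0,0]],[[-2.0,4.5,0],[0,0,0]],[[-2.0,4.5,0],[0,0,0]],[[-2.0,4.5,0],[0,0,0]],[[-2.0,4.5,0],[0,0,0.05]],[[-1.0,2.3,0],[0,0,0.1]],[[0,0,0],[0,0,0.1]],[[0,0,0],[0,0,0]]]' 1
python3 - <<'E'
from h import *
for n in("scene","top","wrist"): snap(n,n+'1')
s=read_state(); print(s['time_s'],s['position'],np.round(s['tcp_rot'],3),s['force'])
a=cv2.resize(load('scene1')['pixels'][85:185,155:275],None,fx=5,fy=5,interpolation=cv2.INTER_CUBIC)[...,::-1]
cv2.imwrite('pics/s1z.png',a)
E
```

```text
time_s: 1.35
position: [0.4995, 0.3343, 0.222]
tcp_rot: [[0.471, 0.882, -0.001], [0.882, -0.471, -0.0], [-0.001, -0.001, -1.0]]
force: [-0.0, -0.2, 0.1]
opening: 0.03
1.5 [0.49821347 0.33561179 0.22230674] [[ 0.467  0.884 -0.001]
 [ 0.884 -0.467 -0.   ]
 [-0.001 -0.001 -1.   ]] [-0.20201851  0.84132765  0.88354787]
```

View pics/wrist1.png

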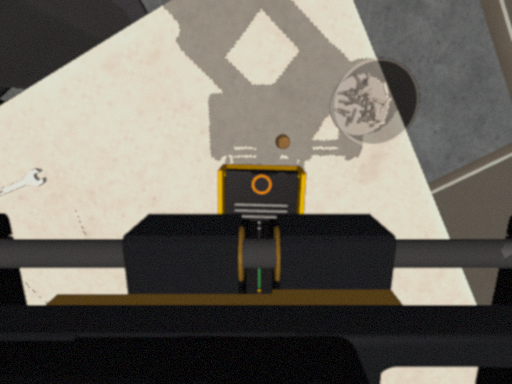

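View pics/s1z.png

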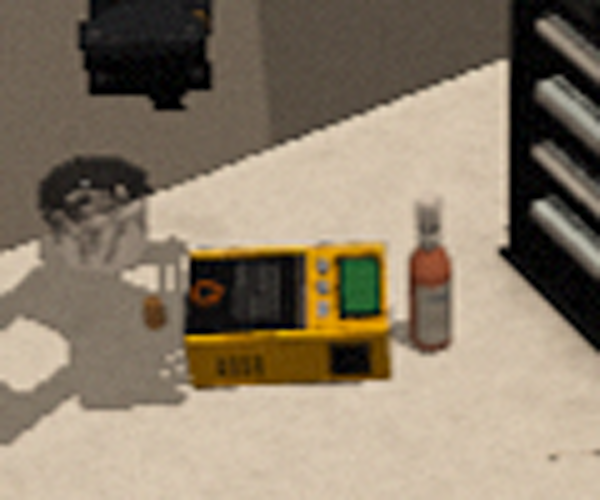

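In the wrist view the ring is at (262,184), the meter's edges lie along the image rows and columns so the yaw matches, and the cork is at (283,141). I'll check the ring position with this view.

Run:
```python
from h import *
w=load('wrist1');t=load('top0');s=load('scene0')
hsv=cv2.cvtColor(w['pixels'],cv2.COLOR_RGB2HSV)
m=cv2.inRange(hsv,(4,140,120),(22,255,255)); m2=np.zeros_like(m); m2[170:198,247:278]=m[170:198,247:278]
x,y,ww,h=cv2.boundingRect(m2); u,v=x+(ww-1)/2,y+(h-1)/2; print(x,y,ww,h)
print(onplane(w,u,v,.05),tri([(w,u,v),(t,152.48,191.8)]),tri([(w,u,v),(s,195.9,142.9)]),tri([(w,u,v),(t,152.48,191.8),(s,195.9,142.9)]))
o=onplane(w,u,v,.05); print('left/right corners', onplane(w,220,168,.05)-o, onplane(w,305,168,.05)-o)
S=read_state();R=np.array(S['tcp_rot']);print('tool shift cm',R.T@(o-S['position'])*100)
```

```text
251 174 21 21
[0.50530743 0.33407257 0.05      ] [0.50795515 0.33395011 0.04666071] [0.50537885 0.33412531 0.0512465 ] [0.50676457 0.3339045  0.0508687 ]
left/right corners [-0.03729297 -0.03168187  0.        ] [0.00678408 0.05151349 0.        ]
tool shift cm [ 0.2054682   0.70910855 17.23014828]
```

```bash
python3 -m crank '[[[0.2,0.8,2],[0,0,0]],[[0,0,4],[0,0,0]],[[0,0,4],[0,0,0]],[[0,0,2.5],[0,0,0]],[[0,0,1.5],[0,0,0]],[[0,0,0.5],[0,0,0]],[[0,0,0],[0,0,0]],[[0,0,0],[0,0,0]]]' 1
python3 - <<'E'
from h import *
for n in("scene","wrist"): snap(n,n+'2')
s=read_state(); print(s['time_s'],s['position'],s['force'])
print((np.array(s['tcp_rot']).T@(np.array([.5065,.334,.05])-s['position'])*100).round(2))
a=cv2.resize(load('scene2')['pixels'][85:185,155:275],None,fx=5,fy=5,interpolation=cv2.INTER_CUBIC)[...,::-1]
cv2.imwrite('pics/s2z.png',a)
E
```

```text
time_s: 2.3
position: [0.5074, 0.3341, 0.0785]
tcp_rot: [[0.469, 0.883, 0.002], [0.883, -0.469, 0.001], [0.001, 0.001, -1.0]]
force: [-0.1, -0.6, 0.0]
opening: 0.004
2.4 [0.50763016 0.33394368 0.07887279] [-0.40465905  0.45560255  0.71200765]
[-0.05 -0.11  2.89]
```

View pics/s2z.png

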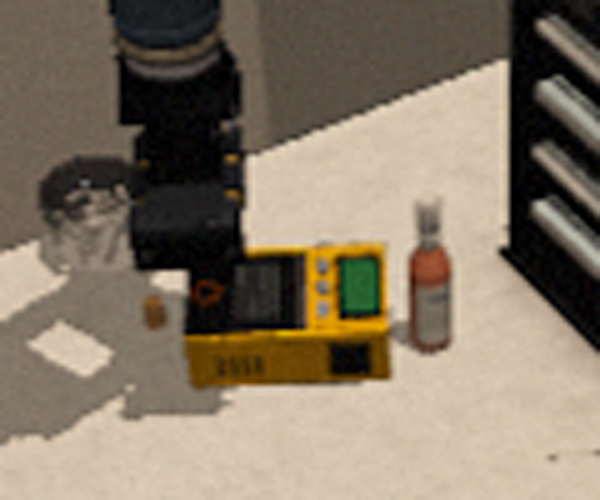

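View pics/wrist2.png

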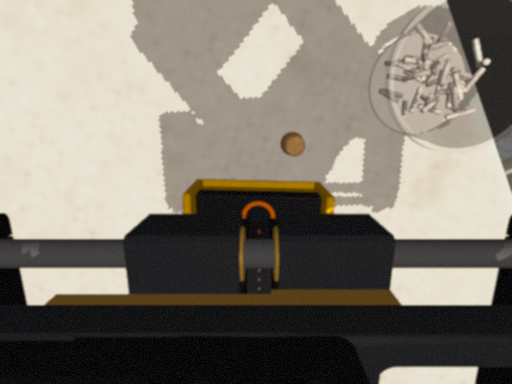

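The ring shows at (259,212), centred under the shut fingers. In the scene view the tips are just above it and clear of the cork and jar.

```bash
python3 -m crank '[[[0,-0.1,1],[0,0,0]],[[0,0,1],[0,0,0]],[[0,0,0.4],[0,0,0]],[[0,0,0],[0,0,0]],[[0,0,0],[0,0,0]]]' 1
```

```text
time_s: 2.9
position: [0.5059, 0.3337, 0.0532]
tcp_rot: [[0.47, 0.883, -0.001], [0.883, -0.47, -0.0], [-0.0, -0.0, -1.0]]
force: [0.2, 0.4, -0.5]
opening: 0.005
```

```bash
python3 -m crank '[[[0,0,0.15],[0,0,0]],[[0,0,0.15],[0,0,0]],[[0,0,0.1],[0,0,0]],[[0,0,0],[0,0,0]]]' 1; python3 -m crank '[[[0,0,0.1],[0,0,0]],[[0,0,0],[0,0,0]]]' 1
```

```text
time_s: 3.3
position: [0.5062, 0.3339, 0.0497]
tcp_rot: [[0.47, 0.883, 0.001], [0.883, -0.47, 0.0], [0.0, 0.0, -1.0]]
force: [-0.3, 0.6, 1.2]
opening: 0.006
time_s: 3.5
position: [0.5062, 0.3339, 0.0487]
tcp_rot: [[0.47, 0.883, 0.001], [0.883, -0.47, 0.0], [0.0, 0.0, -1.0]]
force: [-0.6, 1.3, 1.8]
opening: 0.008
```

```bash
python3 -m crank '[[[0,0,0.1],[0,0,0]],[[0,0,0.05],[0,0,0]],[[0,0,0],[0,0,0]]]' 1;python3 -m crank '[[[0,0,0.1],[0,0,0]],[[0,0,0],[0,0,0]]]' 1
```

```text
time_s: 3.8
position: [0.5062, 0.3339, 0.047]
tcp_rot: [[0.47, 0.883, 0.0], [0.883, -0.47, 0.0], [0.0, 0.0, -1.0]]
force: [0.6, 0.4, 2.0]
opening: 0.007
time_s: 4.0
position: [0.5062, 0.3339, 0.046]
tcp_rot: [[0.47, 0.883, 0.0], [0.883, -0.47, 0.0], [0.0, 0.0, -1.0]]
force: [0.3, 0.4, 1.9]
opening: 0.002
```

```bash
python3 -m crank '[[[0,0,0.07],[0,0,0]],[[0,0,0],[0,0,0]]]' 1
```

```text
time_s: 4.2
position: [0.5062, 0.3339, 0.0455]
tcp_rot: [[0.47, 0.883, 0.0], [0.883, -0.47, 0.0], [0.0, 0.0, -1.0]]
force: [-0.0, -0.0, 1.5]
opening: 0.006
```

The tips are 4.5 mm down with no hard stop reached, so it should be past the latch point. I'll back off straight up, and slightly towards the robot, away from the hinge.

```bash
python3 -m crank '[[[0,0,-0.5],[0,0,0]],[[0,0,-1.5],[0,0,0]],[[0,-0.5,-3],[0,0,0]],[[0,-1,-4],[0,0,0]],[[0,-1,-4],[0,0,0]],[[0,-1,-3],[0,0,0]],[[0,0,-2],[0,0,0]],[[0,0,0],[0,0,0]],[[0,0,0],[0,0,0]],[[0,0,0],[0,0,0]],[[0,0,0],[0,0,0]],[[0,0,0],[0,0,0]]]' 1
python3 - <<'E'
from h import *
for n in("scene","wrist"): snap(n,n+'3')
a=cv2.resize(load('scene3')['pixels'][85:185,155:275],None,fx=5,fy=5,interpolation=cv2.INTER_CUBIC)[...,::-1]
cv2.imwrite('pics/s3z.png',a)
E
```

```text
time_s: 5.4
position: [0.4747, 0.3499, 0.2241]
tcp_rot: [[0.47, 0.883, -0.002], [0.883, -0.47, -0.001], [-0.002, -0.002, -1.0]]
force: [-0.8, -0.1, -0.4]
opening: 0.003
```

View pics/s3z.png

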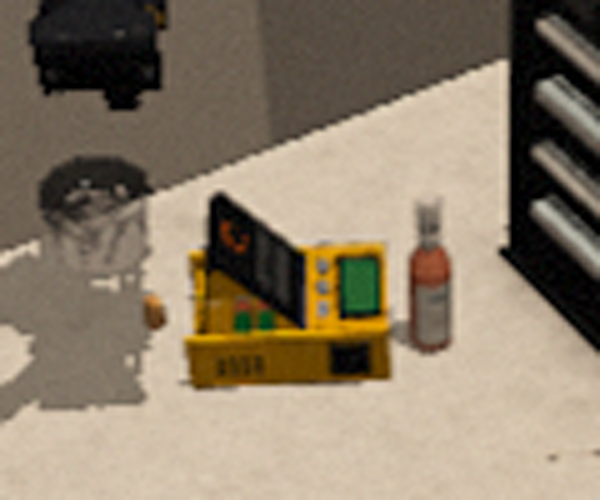

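The hatch is swinging up by itself: its free edge is at about (215,200) in the crop, and the gripper is well clear at upper left. I'll wait and watch.

```bash
Z='x'; python3 -m crank '[[[0,0,0],[0,0,0]],[[0,0,0],[0,0,0]],[[0,0,0],[0,0,0]],[[0,0,0],[0,0,0]],[[0,0,0],[0,0,0]],[[0,0,0],[0,0,0]],[[0,0,0],[0,0,0]],[[0,0,0],[0,0,0]],[[0,0,0],[0,0,0]],[[0,0,0],[0,0,0]],[[0,0,0],[0,0,0]],[[0,0,0],[0,0,0]]]' 1 | head -1
python3 -m crank '[[[0,0,0],[0,0,0]],[[0,0,0],[0,0,0]],[[0,0,0],[0,0,0]],[[0,0,0],[0,0,0]],[[0,0,0],[0,0,0]],[[0,0,0],[0,0,0]],[[0,0,0],[0,0,0]],[[0,0,0],[0,0,0]],[[0,0,0],[0,0,0]],[[0,0,0],[0,0,0]],[[0,0,0],[0,0,0]],[[0,0,0],[0,0,0]]]' 1 | head -1
python3 -c "
from h import *
snap('scene','scene4')"
python3 -m crank '[[[0,0,0],[0,0,0]],[[0,0,0],[0,0,0]],[[0,0,0],[0,0,0]],[[0,0,0],[0,0,0]],[[0,0,0],[0,0,0]],[[0,0,0],[0,0,0]],[[0,0,0],[0,0,0]],[[0,0,0],[0,0,0]],[[0,0,0],[0,0,0]],[[0,0,0],[0,0,0]],[[0,0,0],[0,0,0]],[[0,0,0],[0,0,0]]]' 1 | head -1
python3 -m crank '[[[0,0,0],[0,0,0]],[[0,0,0],[0,0,0]],[[0,0,0],[0,0,0]],[[0,0,0],[0,0,0]],[[0,0,0],[0,0,0]],[[0,0,0],[0,0,0]],[[0,0,0],[0,0,0]],[[0,0,0],[0,0,0]],[[0,0,0],[0,0,0]],[[0,0,0],[0,0,0]],[[0,0,0],[0,0,0]],[[0,0,0],[0,0,0]]]' 1 | head -1
python3 - <<'E'
from h import *
for n in("scene","wrist","top"): snap(n,n+'5')
z=[cv2.resize(load(f)['pixels'][85:185,155:275],None,fx=3,fy=3,interpolation=cv2.INTER_CUBIC)[...,::-1] for f in('scene4','scene5')]
w=cv2.resize(load('top5')['pixels'][130:230,85:325],None,fx=3,fy=3,interpolation=cv2.INTER_CUBIC)[...,::-1]
cv2.imwrite('pics/f5.png',np.vstack([np.hstack(z),w])[:600])
d=np.abs(load('scene5')['pixels'].astype(int)-load('scene4')['pixels']).max(2)[85:185,155:275]; print('changed px',(d>60).sum())
print(read_state()['time_s'])
E
```

```text
time_s: 6.7
time_s: 7.9
time_s: 9.15
time_s: 10.35
changed px 0
10.5
```

View pics/f5.png

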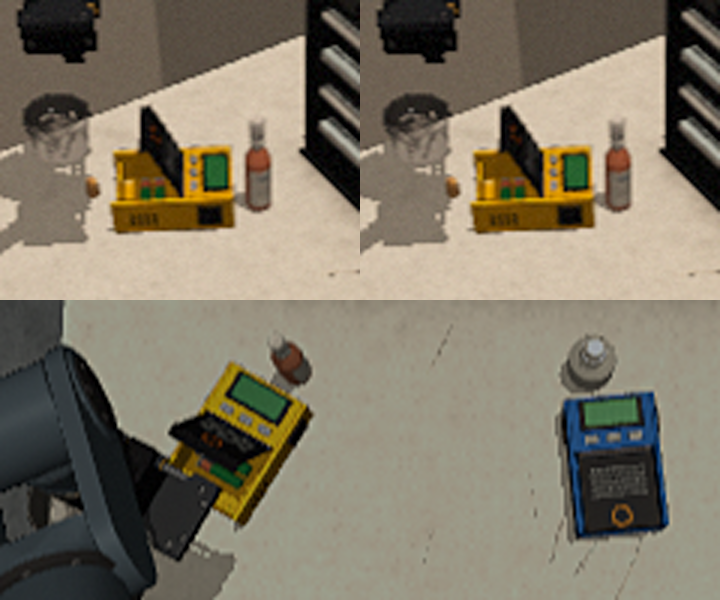

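View pics/scene5.png

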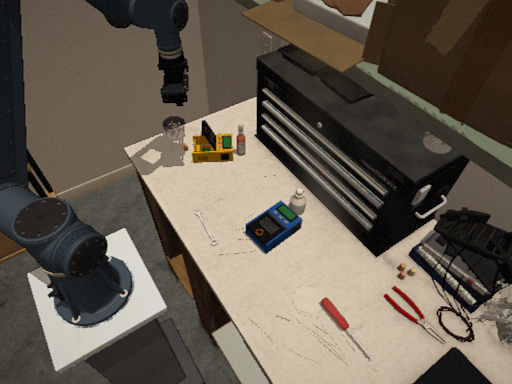

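The hatch stands up with its top corner at about (204,121) in the scene picture. The two frames 2.4 s apart are identical, and the other things look unmoved. I'll check the angle numerically, then hand in.

Run:
```python
from h import *
s=load('scene5'); s0=load('scene0')
ex=np.array([.883,-.469,0]);ey=np.array([.469,.883,0]); ring=np.array([.5065,.334,0.])
h=ring+.072*ex; h[2]=.047
for a in(.9,1.0,1.15):
    print(a,[proj(s,h-ex*.087*np.cos(a)+[0,0,.087*np.sin(a)]+k*.041*ey).round(1) for k in(1,-1)])
cv2.imwrite('pics/s5z.png',cv2.resize(s['pixels'][110:170,180:250],None,fx=8,fy=8,interpolation=cv2.INTER_CUBIC)[...,::-1])
d=np.abs(s['pixels'].astype(int)-s0['pixels']).max(2)>60
print('blue/spanner/frost/driver px changed',d[180:300,190:330].sum(),d[290:370,310:380].sum(),'bottle',d[120:160,236:250].sum())
```

```text
0.9 [array([199.1, 121.9]), array([199.2, 136.7])]
1.0 [array([200.9, 120.7]), array([201. , 135.5])]
1.15 [array([203.9, 119.1]), array([204.2, 133.9])]
blue/spanner/frost/driver px changed 0 0 bottle 0
```

View pics/s5z.png

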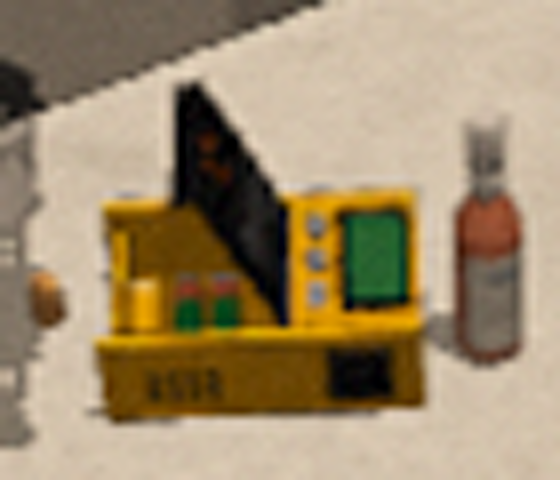

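```bash
python3 -c "
from rig import bot
bot.hand_in()"
```

```text
the job is handed in; nothing more can be done
```

I opened the yellow meter's hatch and handed the job in at about 10.5 s of the 32 s allowed. The hand-in gives no verdict, and the hatch angle was only checked from camera images.

- **Finding the ring:** the scene, top and wrist cameras together put it at about (0.507, 0.334, 0.051) m, which agrees with the 50 mm height given. Single pairs of views differed by 3–5 mm in height and about 3 mm sideways. I used (0.5065, 0.334).
- **Pressing:** I pressed once with the shut fingertips, about 4.5 mm down at about 2 N. The hard stop was not reached. I then drew off up and away, and the hatch swung up by itself.
- **Hatch open:** its edge appears at pixel (204, 120), and 1.15 rad predicts (204, 119). It did not move between two frames 2.4 s apart, with the gripper about 0.22 m above the bench.
- **Other things:** the blue meter, frost bottle, spanner, driver and orange-red bottle showed no pixel changes from the start. I checked the cork and jar by eye only, and they look unmoved. The yellow meter also looks flat and in place, by eye.

No check failed.

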